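Screw the feed canister's lid down snug before the drive

ROBOT

A 7-joint arm with a two-finger parallel gripper is mounted at the origin on the work surface. World frame = base frame: x ahead of the robot, y to its left, z up, the work surface at z = 0. Lengths are in m, angles in rad, forces in N, time in s.
With the tool pointing down it reaches from about 0.4 to 0.75 m from the base axis. Payload 19.5 kg.
Tool frame: the origin (TCP) lies at the very end of the fingers, on their centre line; the grasp point (between the pads) lies 19 mm behind it (env.hold_point_z is the distance from the TCP to the grasp point, in m); z points along the fingers, y is the direction in which the jaws open and shut (so a half turn about z gives the same grasp; the last joint's range is limited). The gripper opens to 85 mm and grips with 20 to 120 N. Pads are 22 mm wide; open, the fingers measure 114 mm over their backs; the gripper's body (76 mm by 85 mm) begins 54 mm behind the grasp point. The pads swing forward as they close: fully open they stand 13 mm farther back than shut.
Start: joints at [-1.206, 0.707, -0.028, 1.485, 0.022, 0.951, -0.075], TCP at [0.227, 0.528, 0.231] pointing down, gripper open.
Joint ranges: [-2.71, 2.71], [-0.32, 2.16], [-1.57, 1.52], [0, 2.45], [-1.46, 4.6], [0, 2.02], [-2.83, 2.83]. Speed limits (rad/s): [1.89, 1.89, 2.57, 2.57, 3.01, 3.01, 3.01].

INTERFACE

Orientations are given as a rotation vector (axis times angle).
In Python, from station import env gives the robot as it stands.
- The arm moves only by the tool move_arm, never from a script. Its argument "deltas" is one flat list of numbers, 7 for each row, row after row: the gripper command: -1 is fully open, 1 is shut, values between are in proportion, then the shift along the world's x, y, z in mm, then the turn, a rotation vector about the world's x, y, z in rad. In form: [grip, x, y, z, ax, ay, az, grip, x, y, z, ax, ay, az, ...]. A call has 1 to 10 rows; each row shifts and turns the commanded pose from where the row before left it; what a row does not reach is not made up. A row lasts 1/10 s, in which the tool goes at most 50 mm and 8.59 degrees, less where a joint would pass 70% of its speed; a pose out of reach is approached as far as the arm can. A call with a gripper value outside its range is refused whole. The fingers move at their own pace and stop on an object; "squeeze" is the grip in N (left out, the last holds). Time passes only in rows, so rows that do not move let the fingers close. It gives the time, the measured TCP pose, the force and the opening at its end, in the units of the state.
- env.sense(): the state, without advancing time (a new reading comes with each control period).
- env.read_camera(name): name is "side" or "top"; returns a dict with "img" (480x640x3 uint8, red, green, blue), "depth" (480x640 float32, m along the optical axis (not along the pixel's ray), 0 where there is no reading), "fx", "fy", "cx", "cy" (pixels), "world_to_cam" (4x4, takes a point from world to camera coordinates). Camera axes: x right, y up, looking along -z (the intrinsics and any distortion apply to the point x, -y, -z); pixel columns grow to the right and rows downward; lengths in m; the calibration is good to about 2 mm. A picture is of the moment at which its call begins.
- env.job_done(): hands the job in, once; it reports no verdict.
Trained networks look in a picture, given as the dict that the camera call returned (one of the last four; its "shot" number tells which), for a name from the list of things; names that differ only in an ending like _2 or _b are one class to them, and where a whole thing is asked for, a point or a joint stands for the part that bears it (a point fixed in the world has none). Each returns a list of dicts, best first, with "confidence" (0 to 1); they miss things now and then, are a little off and sometimes report something else, mostly with a low value. They report only what shows in the picture. A call takes as long as a camera call. They do not tell look-alikes from the thing itself.
- env.search_frame(picture, target): "rect" ([left, top, width, height] in pixels, round what is visible of it).
The state is a dict: "t": time; "q": joint angles; "qd": joint speeds; "tau": joint torques, N m; "ee_pos": TCP position; "orientation": TCP orientation; "force": force on the tool from outside, world axes, zero at the start; "moment": the same for the moment, N m; "finger_gap": finger opening in m.
Only numpy, scipy, OpenCV 4.12 (cv2) and the standard library are available. Lean on these libraries where they do the work, as an engineer would, in place of code of your own. Each camera call takes 0.05 s, during which the arm holds its last target. There are 200 camera calls.

TASK

The feed canister on the vehicle's load bed is open: put its lid on the neck and screw it down clockwise until it is snug, so that it stays shut on the drive. Turn only until the lid has clearly gone tight, do not overtighten or force it, then let go, and leave the cans and the bowl where they stand.

Things in the scene. Friction and masses are not known exactly. Their poses are not given: they have to be found in the camera images.
- canister: Fixed bare-aluminium canister, 92 mm diameter, shoulder 100 mm above the bed, on a square rubber pad 130 mm wide, 4 mm thick. On top a round neck stub, 47 mm diameter, from 100 to 112 mm high, carries the screw collar. Origin: centre of its underside on the bed; z up; yaw does not matter.
- seat (a point): Point on the canister's axis at the top of the neck stub, 112 mm above the bed; z up. The lid's origin comes to rest here when it is fully on (up to 1.6 mm higher while the thread is still open).
- collar_top (a point): Fixed point on the canister's axis 134 mm above the bed, at the top of the steel screw collar: 38 mm diameter, 22 mm high, coned top edge, six even upright lugs 4 mm wide reaching out to 49 mm diameter, their rounded tops 6 mm below this point. The collar turns clockwise (from above) with the lid at about 0.04 N m, sinking 0.65 mm per rad, until its thread runs out after an unknown 1.0 to 2.4 rad.
- lid: Loose round aluminium screw lid, fluted side, 60 mm diameter, 26 mm high, 50 to 100 g, lying open side down on the bed at the start. Origin: centre of its lower edge; z up through its closed top. Any yaw does; grip it across its diameter. Once on, it turns idly for up to 0.7 rad before its ribs meet the collar's lugs.
- lid_top (a point): Centre of the lid's flat top, 26 mm above its lower edge. The top is 4 mm thick; inside are six even ribs 4 mm wide, reaching in to 43 mm diameter, rounded lower ends 4 mm above the lower edge; they drop between the collar's lugs with about 2 mm of sideways play. If ribs land on lugs the lid stands about 12 mm too high and drops when turned a little.
- gasket (a joint): Squeeze of the hidden rubber seal, m; far below its reading error, so judge by torque. 0 until the thread runs out; then the torque on the lid climbs by 1.6 N m per rad (0.001 m of squeeze per rad). Snug: 0.4 to 0.6 N m (0.00025 to 0.00037 m); overtightened above 0.72 N m (0.00045 m). Let go, the lid springs back up to 0.4 rad; friction keeps some of the squeeze.
- short_can: Bystander: closed steel food can with a pull ring, 74 mm diameter, 75 mm high. Origin: centre of its underside.
- tall_can: Bystander: closed steel food can with a pull ring, 74 mm diameter, 110 mm high. Origin: centre of its underside.
- bowl: Bystander: open steel feeding bowl, 140 mm diameter, 50 mm high. Origin: centre of its underside.
Things that resemble listed ones, but are neither listed nor needed, are in the scene too. Of the things shaped like the lid, the aluminium one is meant. There is more than one size of the canister; the job needs the largest.

How it is judged:
By the outcome, as a careful person would: the job done as asked, in the order asked, and still so for the second after the job is handed in, with the robot touching nothing.
It also fails if it takes over 67 s, if anything falls off the work surface, if the arm or the gripper's body presses on something with over 40 N, if the wrist force passes 120 N, or if a joint passes its speed limit or range.

## Working session

There is one attempt and no reset: what is moved stays moved. The work goes in short steps, Python scripts to look and compute and a tool call to move; the robot and the scene stay as the last step left them, time stands still between calls to the robot, and variables do not carry over. Pictures are saved under pics/ and viewed, about 8 in all and at most 12, crops included, and the job is handed in when it is done.

Besides the shell and the picture viewer there is one more tool, called after "Request:" as name(argument=value, ...) on one line, values as JSON. move_arm: Moves the arm, as the interface text tells. Its arguments: {"type":"object","properties":{"deltas":{"type":"array"},"squeeze":{"type":"number"}},"required":["deltas"]}

```bash
mkdir -p pics; cat > h.py <<'E'
import numpy as np, cv2
from station import env
def world(p,u,v,d):
    c=np.array([(u-p['cx'])/p['fx']*d,-(v-p['cy'])/p['fy']*d,-d,1])
    return (np.linalg.inv(p['world_to_cam'])@c)[:3]
def cloud(p):
    v,u=np.mgrid[0:480,0:640]; d=p['depth']
    c=np.stack([(u-p['cx'])/p['fx']*d,-(v-p['cy'])/p['fy']*d,-d,np.ones_like(d)],-1)
    w=(c@np.linalg.inv(p['world_to_cam']).T)[...,:3]; w[d==0]=np.nan
    return w
def save(img,n): cv2.imwrite('pics/'+n,cv2.cvtColor(img,cv2.COLOR_RGB2BGR))
E
python3 - <<'E'
from h import *
np.set_printoptions(precision=3,suppress=True)
print(env.sense())
for n in ['top','side']:
    p=env.read_camera(n); print(n,[k for k in p],p['fx'],p['cx'],p['cy']); print(p['world_to_cam'])
    w=cloud(p)
    im=p['img'].copy()
    for t in ['canister','lid','short_can','tall_can','bowl']:
        for r in env.search_frame(p,t)[:5]:
            l,tp,ww,h=map(int,r['rect']); c=w[tp:tp+h,l:l+ww].reshape(-1,3)
            print(t,r['rect'],round(r['confidence'],2),w[min(479,tp+h//2),min(639,l+ww//2)],np.nanpercentile(c[:,2],97))
    save(im,n+'1.png')
E
```

```text
{'t': 0.0, 'q': array([-1.206,  0.707, -0.028,  1.485,  0.022,  0.951, -0.075]), 'qd': array([ 0.001,  0.   ,  0.001, -0.001,  0.001,  0.   ,  0.   ]), 'tau': array([ -0.   , -88.321,   1.235, -23.616,   0.017,   0.007,   0.   ]), 'ee_pos': array([0.227, 0.528, 0.231]), 'orientation': array([-0.635, -3.077,  0.002]), 'force': array([ 0.301, -0.007, -0.514]), 'moment': array([ 0.003,  0.017, -0.028]), 'finger_gap': 0.08553836571536126}
top ['img', 'depth', 'fx', 'fy', 'cx', 'cy', 'world_to_cam', 'shot'] 471.13191368058017 323.0250890534797 237.09144923751265
[[ 0.006 -1.     0.021 -0.019]
 [ 0.988  0.009  0.156 -0.602]
 [-0.157  0.02   0.987 -1.109]
 [ 0.     0.     0.     1.   ]]
canister [369.1, 165.5, 39.8, 39.9] 0.82 [ 0.732 -0.172  0.073] 0.09893195709463165
canister [335.1, 233.9, 59.1, 51.5] 0.73 [ 0.544 -0.108  0.113] 0.13449833548353124
canister [361.0, 304.9, 41.3, 43.2] 0.56 [ 0.392 -0.147  0.1  ] 0.09905472911057311
lid [223.3, 270.7, 23.2, 26.5] 0.79 [0.49  0.203 0.027] 0.030135535162385586
lid [269.6, 245.3, 26.9, 26.7] 0.69 [0.552 0.087 0.028] 0.02940786078360112
lid [2
[... 749 characters left out ...]
0, 45.8, 46.9] 0.65 [ 0.713 -0.199  0.054] 0.09370710768665473
canister [302.5, 258.6, 65.9, 69.1] 0.63 [ 0.528 -0.146  0.071] 0.12547216163823158
canister [243.8, 250.1, 24.2, 17.6] 0.27 [0.583 0.169 0.024] 0.02888262984032232
lid [256.4, 266.9, 28.5, 18.5] 0.95 [0.542 0.073 0.026] 0.02928912993158797
lid [243.4, 252.3, 24.5, 17.0] 0.88 [0.573 0.159 0.026] 0.028796848168460655
lid [207.9, 261.6, 24.0, 15.8] 0.81 [0.482 0.2   0.028] 0.029155325176159992
short_can [200.3, 205.0, 35.7, 34.4] 0.71 [0.628 0.369 0.053] 0.07765029006639254
tall_can [324.1, 216.3, 29.0, 49.0] 0.78 [0.729 0.001 0.073] 0.1354510062905813
bowl [428.5, 297.4, 60.9, 43.4] 0.86 [ 0.692 -0.377  0.012] 0.050419491223323856
```

```bash
ls pics; ls
```

```text
side1.png
top1.png
h.py
pics
```

```bash
python3 - <<'E'
import cv2,numpy as np
a=cv2.imread('pics/top1.png')[140:360,120:520]; b=cv2.imread('pics/side1.png')[200:380,190:500]
cv2.imwrite('pics/c1.png',cv2.resize(a,None,fx=2,fy=2,interpolation=3)); cv2.imwrite('pics/c2.png',cv2.resize(b,None,fx=2.5,fy=2.5,interpolation=3))
E
```

```text
(no output)
```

View pics/c1.png

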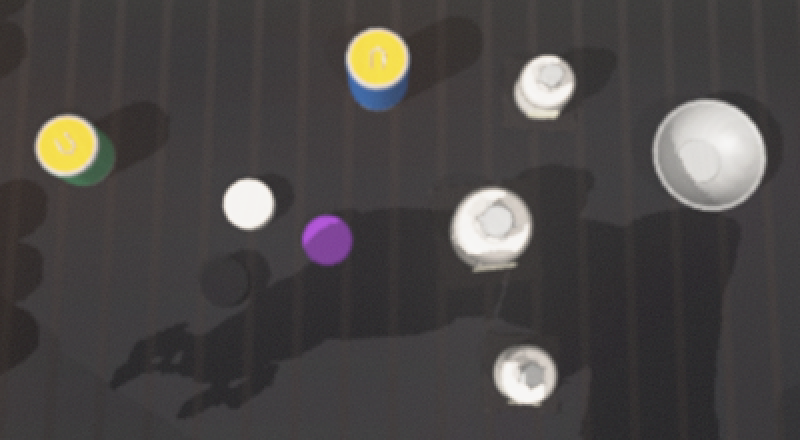

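View pics/c2.png

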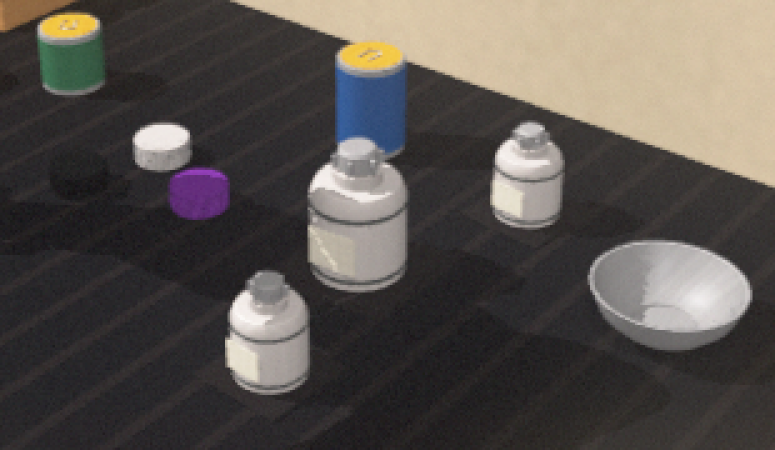

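The top view shows the aluminium lid at crop (248,204), with a purple and a black decoy beside it. The largest canister is at crop (492,225), and its collar is visible. Next I measure both from the depth data.

```bash
cat >> h.py <<'E'
def circ(w,c,r,z0,z1):
    m=(np.hypot(w[...,0]-c[0],w[...,1]-c[1])<r)&(w[...,2]>z0)&(w[...,2]<z1)
    return w[m],m
E
python3 - <<'E'
from h import *
np.set_printoptions(precision=4,suppress=True)
for n in ['top','side']:
    p=env.read_camera(n); w=cloud(p)
    for nm,c,r,z0,z1 in [('lid',(.592,.183),.05,.022,.035),('collar',(.544,-.112),.035,.129,.14),('shoulder',(.544,-.112),.06,.095,.106),('side',(.544,-.112),.06,.03,.08),('bedlid',(.592,.183),.2,-.01,.01)]:
        q,m=circ(w,c,r,z0,z1)
        if len(q)==0: continue
        (cx,cy),rad=cv2.minEnclosingCircle(q[:,:2].astype(np.float32))
        print(n,nm,len(q),'mean',q.mean(0),'enc',cx,cy,rad,'bbox',q.min(0),q.max(0),'medz',np.median(q[:,2]))
    if n=='top':
        q,m=circ(w,(.592,.183),.05,.02,.035)
        print('lid rgb',p['img'][m].mean(0))
E
```

```text
top lid 435 mean [0.5924 0.1809 0.0261] enc 0.5926327705383301 0.18095888197422028 0.030531326308846474 bbox [0.5638 0.1516 0.022 ] [0.6226 0.2099 0.0323] medz 0.02609185980237605
top collar 212 mean [ 0.5595 -0.1164  0.134 ] enc 0.5581062436103821 -0.11536502093076706 0.021316062659025192 bbox [ 0.5421 -0.1357  0.1291] [ 0.5788 -0.0989  0.1392] medz 0.1339884501985078
top shoulder 639 mean [ 0.5582 -0.1153  0.0995] enc 0.5594365000724792 -0.11689768731594086 0.04256419837474823 bbox [ 0.5182 -0.1591  0.095 ] [ 0.6005 -0.0745  0.106 ] medz 0.09944427192202299
top side 102 mean [ 0.5273 -0.1004  0.0553] enc 0.5561302304267883 -0.1170145571231842 0.049614693969488144 bbox [ 0.5104 -0.1617  0.0301] [ 0.5962 -0.071   0.0797] medz 0.05469930263997835
top bedlid 17681 mean [ 0.5909  0.1845 -0.0002] enc 0.5920012593269348 0.1830134093761444 0.20008406043052673 bbox [ 0.3925 -0.0155 -0.0094] [0.7917 0.3826 0.0099] medz -0.00020904745242322775
lid rgb [241.0875 238.8271 235.7265]
side lid 210 mean [0.5889 0.1798 0.0261] enc 0.587173581123352 0.18141759932041168 0.03426441177725792 bbox [0.5549 0.1492 0.022 ] [0.6208 0.2142 0.0313] medz 0.026306105806705893
side collar 135 mean [ 0.5552 -0.119   0.1339] enc 0.5550630688667297 -0.11651667952537537 0.021861838176846504 bbox [ 0.5373 -0.1382  0.129 ] [ 0.5766 -0.0989  0.1388] medz 0.1344065874425201
side shoulder 372 mean [ 0.5464 -0.1264  0.0998] enc 0.5560905933380127 -0.1167401373386383 0.044107139110565186 bbox [ 0.5126 -0.1602  0.095 ] [ 0.5997 -0.077   0.1059] medz 0.0998146673797054
side side 722 mean [ 0.5295 -0.138   0.0551] enc 0.5446951985359192 -0.12606796622276306 0.04617113620042801 bbox [ 0.5059 -0.1643  0.0301] [ 0.5793 -0.0832  0.0799] medz 0.05566209508925718
side bedlid 7360 mean [0.5794 0.1761 0.0004] enc 0.5919565558433533 0.18301132321357727 0.20001006126403809 bbox [ 0.3922 -0.0164 -0.007 ] [0.7911 0.382  0.01  ] medz 0.0003139517024457472
```

Request:
move_arm(deltas=[-1,18,-17,0,0,0,0.09,-1,18,-17,0,0,0,0.09,-1,18,-17,0,0,0,0.09,-1,18,-17,0,0,0,0.09,-1,18,-17,0,0,0,0.09,-1,18,-17,0,0,0,0.09,-1,18,-17,0,0,0,0.09,-1,18,-17,0,0,0,0.09,-1,18,-17,0,0,0,0.09,-1,18,-17,0,0,0,0.09])

```text
t: 1.7
ee_pos: [0.4082, 0.3573, 0.2313]
orientation: [-0.772, 3.045, -0.0]
force: [0.4, -0.1, -0.2]
finger_gap: 0.0856
```

Request:
move_arm(deltas=[-1,18,-17,-8,0,0,0,-1,18,-17,-8,0,0,0,-1,18,-17,-8,0,0,0,-1,18,-17,-8,0,0,0,-1,18,-17,-8,0,0,0,-1,18,-17,-8,0,0,0,-1,18,-17,-8,0,0,0,-1,18,-17,-8,0,0,0,-1,18,-17,-8,0,0,0,-1,18,-17,-8,0,0,0])

```text
t: 2.7
ee_pos: [0.5882, 0.1872, 0.1509]
orientation: [-0.767, 3.047, -0.0]
force: [0.3, 0.8, 0.9]
finger_gap: 0.0856
```

```bash
cat > s.py <<'E'
from h import *
from scipy.spatial.transform import Rotation as R
s=env.sense(); np.set_printoptions(precision=4,suppress=True)
M=R.from_rotvec(s['orientation']).as_matrix()
print('t',s['t'],'q',s['q'],'p',s['ee_pos'],'z',M[:,2],'yaw_y',np.degrees(np.arctan2(M[1,1],M[0,1])),'F',s['force'],'M',s['moment'],'gap',s['finger_gap'])
E
python3 s.py
```

```text
t 2.7 q [-0.2003  0.8817 -0.3461  1.4111  0.339   0.9075  1.4244] p [0.5882 0.1872 0.1509] z [ 0.0001 -0.0002 -1.    ] yaw_y 118.2508585124072 F [0.2781 0.7901 0.8549] M [ 0.0244  0.0051 -0.0396] gap 0.08557844317649346
```

Request:
move_arm(deltas=[-1,1.5,-3.5,-25,0,0,0,-1,1.5,-3.5,-25,0,0,0,-1,0,0,-25,0,0,0,-1,0,0,-25,0,0,0,-1,0,0,-20,0,0,0,-1,0,0,-12,0,0,0,-1,0,0,-8,0,0,0,-1,0,0,-6,0,0,0,-1,0,0,0,0,0,0])

```text
t: 3.6
ee_pos: [0.5905, 0.1811, 0.0051]
orientation: [0.767, -3.046, 0.0]
force: [-0.1, 0.7, 0.9]
finger_gap: 0.0855
```

```bash
python3 s.py; python3 - <<'E'
from h import *
p=env.read_camera('side'); save(cv2.resize(p['img'][200:320,170:330],None,fx=4,fy=4),'g1.png')
E
```

```text
t 3.6 q [-0.2214  1.0895 -0.2738  1.4831  0.4208  0.6276  1.3658] p [0.5905 0.1811 0.0051] z [-0.0001 -0.0002 -1.    ] yaw_y 118.26210145266157 F [-0.0596  0.6727  0.8739] M [-0.0017 -0.0333  0.0704] gap 0.0855156184664994
```

View pics/g1.png

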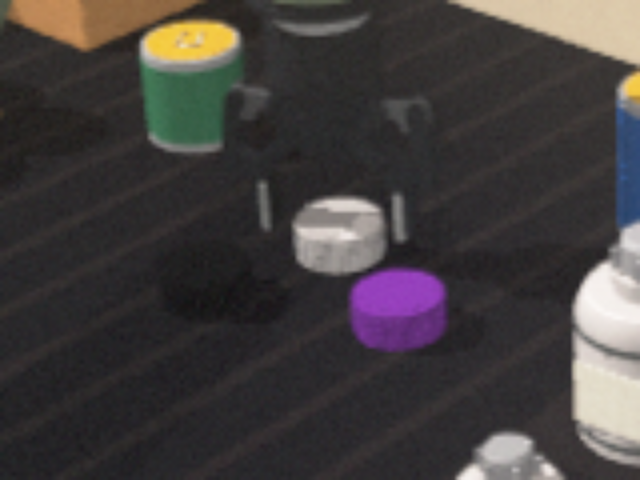

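The jaws straddle the lid and their tips are clear of the bed. I lower 5 mm and close.

Request:
move_arm(deltas=[-1,1,-1,-5,0,0,0,0,0,0,0,0,0,0,0,0,0,0,0,0,0,0.5,0,0,0,0,0,0,1,0,0,0,0,0,0,1,0,0,0,0,0,0,1,0,0,0,0,0,0,1,0,0,0,0,0,0], squeeze=60)

```text
t: 4.45
ee_pos: [0.5917, 0.18, 0.001]
orientation: [-0.767, 3.046, -0.0]
force: [-3.6, -1.5, 10.0]
finger_gap: 0.0587
```

```bash
python3 s.py
```

```text
t 4.45 q [-0.2203  1.0967 -0.272   1.4805  0.4232  0.6223  1.3663] p [0.5917 0.18   0.001 ] z [ 0.0006 -0.0002 -1.    ] yaw_y 118.25434110035921 F [-3.6339 -1.5408  9.9665] M [-0.369   0.5864  0.0311] gap 0.058693044615607703
```

Request:
move_arm(deltas=[1,0,0,5,0,0,0,1,0,0,15,0,0,0,1,0,0,25,0,0,0,1,0,0,30,0,0,0,1,0,0,30,0,0,0,1,0,0,30,0,0,0,1,0,0,24,0,0,0,1,0,0,10,0,0,0,1,0,-8,0,0,0,0,1,-2,-16,0,0,0,0])

```text
t: 5.45
ee_pos: [0.589, 0.1558, 0.1684]
orientation: [0.769, -3.045, -0.0]
force: [0.5, -0.4, -1.1]
finger_gap: 0.0582
```

Request:
move_arm(deltas=[1,-4,-30,0,0,0,0,1,-4,-30,0,0,0,0,1,-4,-30,0,0,0,0,1,-4,-30,0,0,0,0,1,-4,-30,0,0,0,0,1,-4,-30,0,0,0,0,1,-4,-30,0,0,0,0,1,-3,-30,0,0,0,0,1,-1,-22,0,0,0,0,1,0,-10,0,0,0,0])

```text
t: 6.45
ee_pos: [0.556, -0.1193, 0.1681]
orientation: [0.761, -3.046, 0.0]
force: [0.5, 0.9, -1.3]
finger_gap: 0.0586
```

Request:
move_arm(deltas=[1,0,0,0,0,0,0,1,0,0,0,0,0,0])

```text
t: 6.65
ee_pos: [0.5573, -0.1151, 0.1689]
orientation: [0.768, -3.046, -0.001]
force: [0.7, 1.0, -0.4]
finger_gap: 0.0586
```

```bash
python3 s.py; python3 - <<'E'
from h import *
p=env.read_camera('side'); save(cv2.resize(p['img'][190:340,250:430],None,fx=4,fy=4,interpolation=3),'a1.png')
E
```

```text
t 6.65 q [ 0.3543  0.7981 -0.4093  1.5808  0.3898  0.8452  1.8587] p [ 0.5573 -0.1151  0.1689] z [-0.0005  0.0007 -1.    ] yaw_y 118.29642005267573 F [ 0.6543  1.0306 -0.3602] M [ 0.0442 -0.015   0.0054] gap 0.0585813391077128
```

View pics/a1.png

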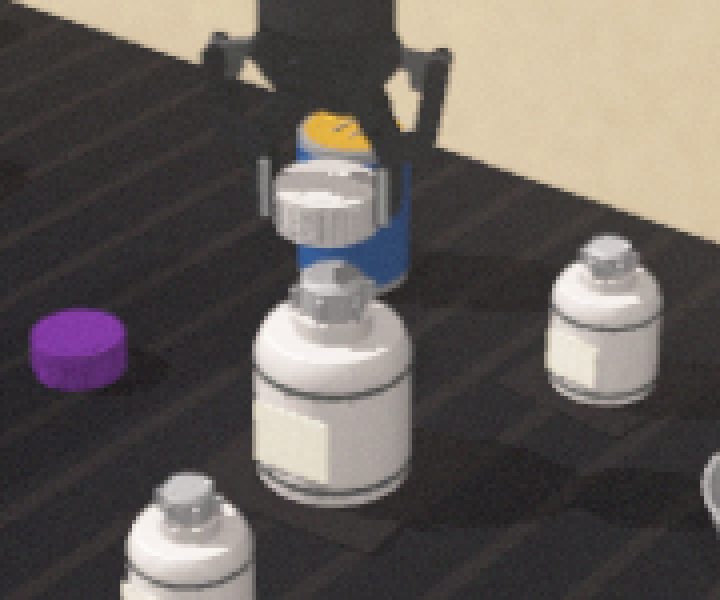

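```bash
cat > fit.py <<'E'
from h import *
from scipy.optimize import least_squares
def fit(w,c,r,z0,z1):
    q,m=circ(w,c,r+.012,z0,z1)
    f=lambda x:np.hypot(q[:,0]-x[0],q[:,1]-x[1])-r
    s=least_squares(f,c,loss='soft_l1',f_scale=.002)
    return s.x*1e3,len(q),np.std(s.fun)*1e3,(q.min(0)*1e3).round(),(q.max(0)*1e3).round()
np.set_printoptions(precision=1,suppress=True)
c=(.5575,-.116)
W=[]
for i in range(4):
    W.append(cloud(env.read_camera('side')))
w=np.nanmedian(W,axis=0)
print('lid',fit(w,c,.030,.171,.189)); print('body',fit(w,c,.046,.02,.085)); print('stub',fit(w,c,.0235,.103,.11)); print('collar',fit(w,c,.0225,.115,.126))
for n,z0,z1,r in [('lidtop',.190,.2,.035),('colltop',.131,.138,.03)]:
    q,m=circ(w,c,r,z0,z1); print(n,len(q),q.mean(0)*1e3,q.min(0)*1e3,q.max(0)*1e3)
E
python3 fit.py
```

```text
lid (array([ 559.2, -113.1]), 221, np.float64(3.0901029696013618), array([ 527., -154.,  171.]), array([572., -83., 189.]))
body (array([ 558.9, -115. ]), 917, np.float64(2.0887448328104843), array([ 508., -163.,   20.]), array([594., -82.,  85.]))
stub (array([ 560.7, -115.9]), 50, np.float64(1.1644469373202069), array([ 536., -141.,  103.]), array([ 571., -105.,  110.]))
collar (array([ 562.6, -113.9]), 92, np.float64(2.626600834231343), array([ 535., -141.,  115.]), array([ 578., -100.,  126.]))
lidtop 309 [ 554.8 -116.2  194.2] [ 528.  -149.7  190. ] [587.7 -83.6 199.7]
colltop 117 [ 557.1 -118.2  134.3] [ 540.2 -135.8  131. ] [576.7 -99.5 136.8]
```

Request:
move_arm(deltas=[1,0.5,-1,-10,0,0,0,1,0,0,-10,0,0,0,1,0,0,-8,0,0,0,1,0,0,-4,0,0,0,1,0,0,-2,0,0,0,1,0,0,-2,0,0,0,1,0,0,-2,0,0,0,1,0,0,0,0,0,0])

```text
t: 7.7
ee_pos: [0.558, -0.1169, 0.1312]
orientation: [-0.767, 3.047, -0.0]
force: [-0.3, -0.0, -0.6]
finger_gap: 0.0587
```

```bash
python3 s.py
```

```text
t 7.7 q [ 0.3439  0.8504 -0.3836  1.6145  0.4209  0.7596  1.8339] p [ 0.558  -0.1169  0.1312] z [ 0.0001 -0.0001 -1.    ] yaw_y 118.2590979615392 F [-0.2766 -0.0025 -0.6231] M [-0.0017 -0.0212 -0.0504] gap 0.05873475574474412
```

No contact so far, with the lid edge at about 130 mm and around the collar top. I go on in small steps.

Request:
move_arm(deltas=[1,0,0,-2,0,0,0,1,0,0,-2,0,0,0,1,0,0,-2,0,0,0,1,0,0,-1,0,0,0,1,0,0,0,0,0,0])

```text
t: 8.2
ee_pos: [0.558, -0.1169, 0.1241]
orientation: [0.767, -3.046, -0.0]
force: [0.7, -0.1, -0.2]
finger_gap: 0.0586
```

```bash
python3 s.py
```

```text
t 8.2 q [ 0.3414  0.8605 -0.3785  1.6204  0.4266  0.7439  1.8289] p [ 0.558  -0.1169  0.1241] z [-0.0002 -0.     -1.    ] yaw_y 118.25827324318085 F [ 0.661  -0.1322 -0.1729] M [-0.0033  0.0111  0.0252] gap 0.05863637515043144
```

Request:
move_arm(deltas=[1,0,0,-1,0,0,0,1,0,0,-1,0,0,0,1,0,0,-1,0,0,0,1,0,0,0,0,0,0])

```text
t: 8.6
ee_pos: [0.5579, -0.117, 0.1211]
orientation: [0.767, -3.046, 0.0]
force: [-0.0, 0.2, -0.2]
finger_gap: 0.0585
```

```bash
python3 s.py
```

```text
t 8.6 q [ 0.3403  0.8648 -0.3762  1.6228  0.4291  0.7371  1.8267] p [ 0.5579 -0.117   0.1211] z [-0.0001 -0.0001 -1.    ] yaw_y 118.25408618371436 F [-0.0225  0.2467 -0.1832] M [-0.0237  0.0296  0.0141] gap 0.05852908335358165
```

The lid edge is already below the 124 mm where ribs would stand on lugs, with no force. The ribs are between the lugs, so I lower to the seat by feel.

Request:
move_arm(deltas=[1,0,0,-2,0,0,0,1,0,0,-2,0,0,0,1,0,0,-1,0,0,0,1,0,0,-0.5,0,0,0,1,0,0,0,0,0,0])

```text
t: 9.1
ee_pos: [0.558, -0.1169, 0.1157]
orientation: [0.767, -3.047, 0.0]
force: [0.1, -0.1, -0.9]
finger_gap: 0.0588
```

```bash
python3 s.py
```

```text
t 9.1 q [ 0.3382  0.8726 -0.3721  1.627   0.4336  0.725   1.8228] p [ 0.558  -0.1169  0.1157] z [-0.     -0.0001 -1.    ] yaw_y 118.2613313264487 F [ 0.0966 -0.0789 -0.8676] M [-0.0059  0.0581 -0.0322] gap 0.05878310604979169
```

Request:
move_arm(deltas=[1,0,0,-0.5,0,0,0,1,0,0,-0.5,0,0,0,1,0,0,0,0,0,0])

```text
t: 9.4
ee_pos: [0.558, -0.1169, 0.1147]
orientation: [0.767, -3.047, 0.0]
force: [-0.1, -0.3, -0.4]
finger_gap: 0.0584
```

```bash
python3 s.py
```

```text
t 9.4 q [ 0.3378  0.874  -0.3713  1.6278  0.4344  0.7228  1.8221] p [ 0.558  -0.1169  0.1147] z [-0.     -0.0001 -1.    ] yaw_y 118.25940565340052 F [-0.0575 -0.2858 -0.3551] M [-0.0508 -0.0446  0.0191] gap 0.0584096217886319
```

Request:
move_arm(deltas=[1,0,0,-0.5,0,0,0,1,0,0,0,0,0,0])

```text
t: 9.6
ee_pos: [0.558, -0.1169, 0.1142]
orientation: [0.767, -3.047, 0.0]
force: [1.2, 0.3, -0.3]
finger_gap: 0.0585
```

Request:
move_arm(deltas=[1,0,0,-0.5,0,0,0,1,0,0,0,0,0,0])

```text
t: 9.8
ee_pos: [0.5581, -0.117, 0.114]
orientation: [-0.767, 3.046, -0.0]
force: [-1.4, -0.2, 4.6]
finger_gap: 0.0582
```

```bash
python3 s.py
```

```text
t 9.8 q [ 0.3375  0.875  -0.3707  1.6283  0.4352  0.7207  1.8214] p [ 0.5581 -0.117   0.114 ] z [ 0.0004 -0.0002 -1.    ] yaw_y 118.25671079083692 F [-1.3577 -0.2143  4.5908] M [ 0.0272  0.1993 -0.0181] gap 0.05822107501187631
```

Request:
move_arm(deltas=[1,0,0,0,0,0,-0.1,1,0,0,0,0,0,-0.1,1,0,0,0,0,0,-0.1,1,0,0,0,0,0,-0.1,1,0,0,0,0,0,0])

```text
t: 10.3
ee_pos: [0.5582, -0.1168, 0.114]
orientation: [-0.144, 3.138, -0.001]
force: [0.4, -1.2, 2.0]
finger_gap: 0.0585
```

```bash
python3 s.py
```

```text
t 10.3 q [ 0.2815  0.8641 -0.2589  1.6302  0.3122  0.6877  1.5292] p [ 0.5582 -0.1168  0.114 ] z [ 0.0005 -0.0003 -1.    ] yaw_y 95.2436647272635 F [ 0.438  -1.2447  2.0124] M [ 0.0283 -0.1034 -0.0492] gap 0.0585211438729639
```

Request:
move_arm(deltas=[1,0,0,0,0,0,-0.1,1,0,0,0,0,0,-0.1,1,0,0,-0.05,0,0,-0.1,1,0,0,-0.05,0,0,-0.1,1,0,0,0,0,0,0])

```text
t: 10.8
ee_pos: [0.5582, -0.1164, 0.1137]
orientation: [0.478, 3.105, 0.0]
force: [1.5, 0.9, 1.9]
finger_gap: 0.0589
```

```bash
python3 s.py
```

```text
t 10.8 q [ 0.2255  0.8584 -0.149   1.6322  0.1829  0.6644  1.2487] p [ 0.5582 -0.1164  0.1137] z [ 0.0002  0.0002 -1.    ] yaw_y 72.50905957565622 F [1.4917 0.9336 1.9361] M [ 0.4394 -0.2619 -0.0064] gap 0.058876569524045345
```

Request:
move_arm(deltas=[1,0,0.2,-0.06,0,0,-0.1,1,0,0,-0.06,0,0,-0.1,1,0,0,0,0,0,0])

```text
t: 11.1
ee_pos: [0.5582, -0.1164, 0.1136]
orientation: [0.783, 3.042, 0.0]
force: [1.7, 2.2, 2.3]
finger_gap: 0.0586
```

```bash
python3 s.py
```

```text
t 11.1 q [ 0.1974  0.8573 -0.0939  1.6334  0.1163  0.6562  1.1107] p [ 0.5582 -0.1164  0.1136] z [ 0.0002  0.     -1.    ] yaw_y 61.13863561953104 F [1.7458 2.2153 2.3495] M [ 0.4538 -0.3399  0.062 ] gap 0.05856774971498371
```

Request:
move_arm(deltas=[1,0,0,-0.06,0,0,-0.08,1,0,0,-0.06,0,0,-0.07,1,0,0,0,0,0,0])

```text
t: 11.4
ee_pos: [0.5581, -0.1166, 0.1134]
orientation: [-1.006, -2.976, -0.0]
force: [1.5, 3.2, 2.2]
finger_gap: 0.0584
```

```bash
python3 s.py
```

```text
t 11.4 q [ 0.1767  0.8573 -0.0528  1.6342  0.0658  0.6518  1.0084] p [ 0.5581 -0.1166  0.1134] z [-0.  0. -1.] yaw_y 52.63405024610959 F [1.4794 3.2156 2.1513] M [ 0.5531 -0.2876  0.0967] gap 0.05835573091352834
```

```bash
cat > m.py <<'E'
from h import *
np.set_printoptions(precision=3,suppress=True)
F=[];M=[];T=[]
for i in range(4):
    s=env.sense();F.append(s['force']);M.append(s['moment']);T.append(s['tau'][6])
    if i<3: env.read_camera('side')
from scipy.spatial.transform import Rotation as R
A=R.from_rotvec(s['orientation']).as_matrix()
print('t',s['t'],'p',s['ee_pos']*1e3,'yaw',np.arctan2(A[1,1],A[0,1]),'q7',s['q'][6],'F',np.mean(F,0),'M',np.mean(M,0),'Mz',np.array(M)[:,2],'tau7',np.array(T),'gap',s['finger_gap'])
E
python3 m.py
```

```text
t 11.55 p [ 558.058 -116.651  113.465] yaw 0.9187955825199786 q7 1.0086472259053703 F [1.672 3.305 2.735] M [ 0.692 -0.31   0.057] Mz [0.097 0.003 0.074 0.053] tau7 [-1.547 -0.725 -0.217 -0.019] gap 0.05843069532623982
```

Request:
move_arm(deltas=[1,0.2,0.3,-0.06,0,0,-0.08,1,0,0,-0.06,0,0,-0.07,1,0,0,0,0,0,0])

```text
t: 11.85
ee_pos: [0.5582, -0.1163, 0.1133]
orientation: [-1.231, -2.89, 0.0]
force: [0.7, 3.1, 3.8]
finger_gap: 0.0585
```

```bash
python3 m.py
```

```text
t 12.0 p [ 558.189 -116.468  113.345] yaw 0.7674165069416644 q7 0.9043415223965451 F [0.886 3.292 3.718] M [ 0.679 -0.245  0.035] Mz [ 0.044  0.049 -0.006  0.052] tau7 [-1.535 -0.759 -0.26  -0.063] gap 0.05827975323293481
```

Request:
move_arm(deltas=[1,0.1,0.3,-0.06,0,0,-0.08,1,0,0,-0.06,0,0,-0.08,1,0,0,0,0,0,0])

```text
t: 12.3
ee_pos: [0.5583, -0.1162, 0.1132]
orientation: [-1.459, -2.782, 0.0]
force: [1.6, 2.6, 2.7]
finger_gap: 0.0587
```

```bash
python3 m.py
```

```text
t 12.45 p [ 558.262 -116.291  113.206] yaw 0.6071359168084773 q7 0.7944139211085194 F [1.157 2.511 3.281] M [ 0.554 -0.259  0.016] Mz [ 0.026 -0.027  0.036  0.029] tau7 [-1.703 -0.856 -0.296 -0.07 ] gap 0.058634104345865405
```

Request:
move_arm(deltas=[1,0,0,-0.06,0,0,-0.08,1,0,0,-0.05,0,0,-0.07,1,0,0,0,0,0,0])

```text
t: 12.75
ee_pos: [0.5583, -0.1162, 0.1131]
orientation: [1.663, 2.665, -0.0]
force: [0.7, 2.0, 3.9]
finger_gap: 0.0585
```

```bash
python3 m.py
```

```text
t 12.9 p [ 558.32  -116.262  113.111] yaw 0.45695492199798055 q7 0.6919310584487746 F [1.267 2.447 3.874] M [ 0.552 -0.346  0.015] Mz [ 0.011  0.036 -0.044  0.057] tau7 [-1.516 -0.755 -0.26  -0.061] gap 0.05851477843952875
```

Request:
move_arm(deltas=[1,0,0.1,-0.06,0,0,-0.08,1,0,0,-0.05,0,0,-0.07,1,0,0,0,0,0,0])

```text
t: 13.2
ee_pos: [0.5584, -0.116, 0.113]
orientation: [1.859, 2.533, -0.0]
force: [1.4, 2.1, 3.5]
finger_gap: 0.0586
```

```bash
python3 m.py
```

```text
t 13.35 p [ 558.336 -116.135  113.019] yaw 0.3068504404327808 q7 0.5894288522459576 F [1.861 2.464 3.686] M [ 0.544 -0.456 -0.007] Mz [ 0.032 -0.04  -0.004 -0.016] tau7 [-1.52  -0.755 -0.259 -0.061] gap 0.05846999630859043
```

Request:
move_arm(deltas=[1,0,0,-0.06,0,0,-0.08,1,0,0,-0.05,0,0,-0.07,1,0,0,0,0,0,0])

```text
t: 13.65
ee_pos: [0.5588, -0.1157, 0.113]
orientation: [2.044, 2.385, 0.001]
force: [4.1, 3.7, 4.1]
finger_gap: 0.0586
```

```bash
python3 m.py
```

```text
t 13.8 p [ 558.753 -115.788  112.992] yaw 0.15667807658425034 q7 0.486716069244572 F [4.027 4.272 3.899] M [ 0.96  -0.949  0.139] Mz [0.132 0.12  0.156 0.148] tau7 [-1.483 -0.668 -0.291 -0.18 ] gap 0.05847724671655706
```

Request:
move_arm(deltas=[1,0.2,0.2,0,0,0,-0.04,1,0,0,0,0,0,-0.03,1,0,0,0,0,0,0])

```text
t: 14.1
ee_pos: [0.5592, -0.1154, 0.113]
orientation: [2.124, 2.314, 0.002]
force: [5.8, 4.4, 4.6]
finger_gap: 0.0584
```

```bash
python3 m.py
```

```text
t 14.25 p [ 559.154 -115.461  113.017] yaw 0.08696161977396427 q7 0.4385921877417692 F [5.739 4.505 3.836] M [ 1.085 -1.266  0.283] Mz [0.308 0.265 0.252 0.309] tau7 [-0.862 -0.495 -0.33  -0.283] gap 0.05861747670709469
```

Request:
move_arm(deltas=[1,0.3,0.2,0,0,0,-0.04,1,0,0,0,0,0,-0.03,1,0,0,0,0,0,0])

```text
t: 14.55
ee_pos: [0.5596, -0.1151, 0.113]
orientation: [2.203, 2.239, 0.002]
force: [6.8, 5.8, 3.2]
finger_gap: 0.0587
```

```bash
python3 m.py
```

```text
t 14.7 p [ 559.636 -115.157  113.034] yaw 0.017116380240433278 q7 0.3901485444960792 F [6.347 5.242 3.188] M [ 1.187 -1.521  0.381] Mz [0.346 0.387 0.382 0.41 ] tau7 [-0.933 -0.564 -0.398 -0.351] gap 0.05841449707757968
```

Request:
move_arm(deltas=[1,0.3,0.2,0,0,0,-0.04,1,0,0,0,0,0,-0.03,1,0,0,0,0,0,0])

```text
t: 15.0
ee_pos: [0.5601, -0.1149, 0.1131]
orientation: [2.28, 2.16, 0.003]
force: [7.1, 7.0, 2.6]
finger_gap: 0.0589
```

```bash
python3 m.py
```

```text
t 15.15 p [ 560.067 -114.896  113.058] yaw -0.05265986247539968 q7 0.34167152758670033 F [7.985 6.139 2.39 ] M [ 1.228 -1.683  0.423] Mz [0.427 0.455 0.376 0.433] tau7 [-1.007 -0.632 -0.464 -0.417] gap 0.05835879633070685
```

Request:
move_arm(deltas=[1,0,0,0,0,0,-0.03,1,0,0,0,0,0,-0.03,1,0,0,0,0,0,0])

```text
t: 15.45
ee_pos: [0.5602, -0.1149, 0.113]
orientation: [2.343, 2.091, 0.003]
force: [8.3, 4.7, 3.1]
finger_gap: 0.0581
```

```bash
python3 m.py
```

```text
t 15.6 p [ 560.179 -114.875  113.057] yaw -0.11251594565438768 q7 0.30042595242866826 F [8.139 4.949 2.362] M [ 1.23  -1.885  0.479] Mz [0.502 0.531 0.458 0.425] tau7 [-1.074 -0.714 -0.55  -0.503] gap 0.05851656549934827
```

Torque is about 0.5 N m, so the lid is snug. I let go and lift straight up.

Request:
move_arm(deltas=[-1,0,0,0,0,0,0,-1,0,0,0,0,0,0,-1,0,0,0,0,0,0,-1,0,0,0,0,0,0,-1,0,0,0,0,0,0,-1,0,0,0,0,0,0])

```text
t: 16.2
ee_pos: [0.559, -0.1155, 0.1128]
orientation: [-2.346, -2.089, 0.0]
force: [-0.3, -0.3, -0.7]
finger_gap: 0.0853
```

```bash
python3 s.py
```

```text
t 16.2 q [ 0.0308  0.8759  0.2333  1.6367 -0.2923  0.6637  0.2986] p [ 0.559  -0.1155  0.1128] z [-0.0002 -0.     -1.    ] yaw_y -6.642146601883776 F [-0.3047 -0.3026 -0.6719] M [-0.0332 -0.0431  0.0028] gap 0.08525235105249805
```

Request:
move_arm(deltas=[-1,0,0,5,0,0,0,-1,0,0,10,0,0,0,-1,0,0,20,0,0,0,-1,0,0,30,0,0,0,-1,-10,30,30,0,0,0,-1,-10,40,20,0,0,0,-1,-10,40,0,0,0,0,-1,-10,40,0,0,0,0,-1,0,20,0,0,0,0,-1,0,0,0,0,0,0])

```text
t: 17.2
ee_pos: [0.5189, 0.0577, 0.2286]
orientation: [-2.342, -2.093, -0.002]
force: [0.3, -0.8, -0.3]
finger_gap: 0.0854
```

```bash
python3 s.py; python3 - <<'E'
from h import *
np.set_printoptions(precision=4,suppress=True)
P=[]
for n,c in [('top',(140,330,270,480)),('side',(190,340,250,430))]:
    p=env.read_camera(n); w=cloud(p)
    q,m=circ(w,(.5575,-.116),.04,.13,.16); print(n,len(q),np.median(q[:,2]),cv2.minEnclosingCircle(q[:,:2].astype(np.float32)))
    P.append(cv2.resize(p['img'][c[0]:c[1],c[2]:c[3]],(400,330),interpolation=3))
save(np.hstack(P),'f1.png')
E
```

```text
t 17.2 q [-0.3503  0.6547  0.3307  1.6881 -0.2698  0.8433 -0.0145] p [0.5189 0.0577 0.2286] z [ 0.0005  0.0014 -1.    ] yaw_y -6.404183831030883 F [ 0.2684 -0.8081 -0.3018] M [-0.0766 -0.0282  0.0184] gap 0.0853723771840133
top 551 0.13802508325966922 ((0.5587239265441895, -0.11708192527294159), 0.030426133424043655)
side 337 0.13807131485240254 ((0.5575710535049438, -0.11752635985612869), 0.03257519006729126)
```

View pics/f1.png

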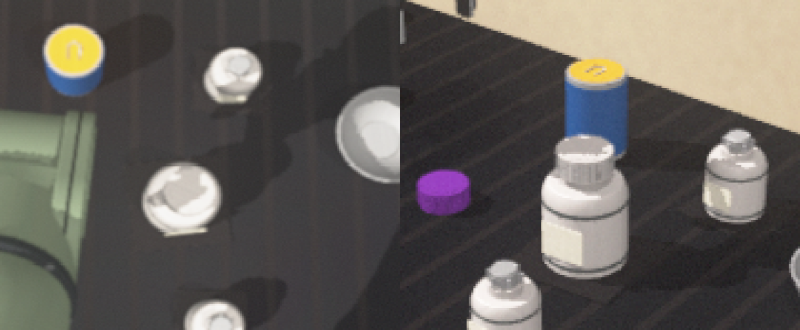

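The picture shows the lid level on the neck, at (585,160) in the right half. Its top is at 138.0 mm, as expected (112 + 26), and the cans and the bowl are still in place. I hand in.

```bash
python3 -c "
from station import env
print(env.job_done())"
```

```text
the job is handed in; nothing more can be done
None
```

The aluminium lid is on the neck of the largest canister and screwed down clockwise to about 0.5 N m, inside the snug range. I then released it, lifted the arm clear and handed the job in at about 17 s.

- **Fit:** The ribs dropped between the lugs on the first descent. After about 1.9 rad of turning and 1.0 mm of sinking, the torque rose from near zero.
- **Tightness:** The last readings before release averaged 0.48 N m at the wrist (single readings 0.43 to 0.53). Joint 7 read 0.50 N m and was still settling.
- **After release:** Both cameras put the lid top at 138.0 mm, the fully seated height, and centred on the axis to within the calibration error. The fingers are open and the tool force reads about zero. The tall can stood in place in the last picture, and the part of the bowl in view did too. The short can was outside it, but the arm stayed well clear of it.

- **Sideways force:** It grew to about 10 N during the final tightening, and the tool drifted about 2 mm from the axis. This was probably rib play, and it was gone after release.
- **Not checked:** I did not measure the squeeze left after spring-back, because it cannot be read.

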